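Set the aperture disc of the glass inspection lamp

TASK

A wide jar is to be checked for cracks next, so set the inspection lamp for it: with a fingertip, flick the lamp's flat aperture disc round by the finger lobes on its edge, as many clicks as it takes to bring the widest of its eight holes under the port ring, resting in its click stop. Either way round will do; take the hand away when it is set. Do not pick anything up, and leave the glass and tools around the lamp where they are.

Things in the scene. Friction and masses are not known exactly. Their poses are not given: they have to be found in the camera images.
- lamp: Inspection lamp, fixed to the bench: low grey box with a dark top plate 66 mm above the bench. Its x axis points from its front (the end where the disc juts out, towards the robot) to its back, y left, z up. Origin at bench height; box from x = -120 to +80 mm, 170 mm wide. Nothing on it is higher than 101 mm (port ring, its bracket and post, behind the disc's axis).
- pivot (a point): On the upright axis of the aperture disc, half-way up its edge: 80 mm above the bench, 80 mm in front of the lamp's origin; axes as the lamp's. The disc: flat bare aluminium, 120 mm across, 12 mm thick. Beside each hole a square-sided finger lobe, 16 mm wide, stands out from its edge to 80 mm from the axis; gaps between lobes are about 38 mm wide. Screw on the axis up to 94 mm.
- port (a point): Centre of the black port ring over the disc (outside 48 mm, inside 34 mm across, top 99 mm above the bench), fixed to the lamp, 42 mm behind the disc's axis (lamp's +x). The lit window lies under it; the hole in use is seen through it from above.
- wide_hole (a point): Centre of the widest hole, half-way up the disc; turns with the disc at 42 mm from the axis. The eight round holes, glazed flush, are 45 degrees apart; their diameters, counter-clockwise seen from above from the widest: 28, 4, 5, 7, 10, 14, 18, 22 mm.
- disc (a joint): Turn of the disc, rad, counter-clockwise from above; at 0 or any whole turn the widest hole is under the ring. Endless both ways. Click stops at multiples of 0.785; in each a lobe points straight to the front (lamp's -x). Leaving a stop takes about 4 N at a lobe; past half a click it snaps into the next stop and stays. Starts 2 to 6 clicks counter-clockwise of the wanted stop.
- caliper: Bystander: steel vernier caliper lying on the bench in front of the lamp, 170 x 60 mm, 7 mm high. Origin in the middle of its beam, on the bench; x along the beam.
- loupe: Bystander: black hand loupe lying on the bench to the left of the lamp, rim 52 mm across, 12 mm high, with a 75 mm wooden handle. Origin under the middle of the lens.
- small_bottle: Bystander: small green medicine bottle standing to the right of the lamp, 42 mm across, 85 mm high. Origin under its middle.
- stopper: Bystander: glass stopper standing head down on the back of the lamp's top plate, 32 mm across, 38 mm high. Origin under its middle.
- tall_bottle: Bystander: clear wine bottle standing on the left of the bench, 72 mm across, 240 mm high. Origin under its middle.
- tumbler: Bystander: clear drinking glass standing on the left of the bench, 72 mm across, 100 mm high. Origin under its middle.
- wide_jar: Bystander: green preserving jar standing on the right of the bench, 88 mm across, 120 mm high. Origin under its middle.
- cork: Bystander: cork standing on the right of the bench, 23 mm across, 32 mm high. Origin under its middle.

How it is judged (in metres and radians):
At the end, for the whole second after the job is handed in: The widest hole is at rest in its click stop under the port ring, its centre within 4 mm of the ring's centre seen from above (horizontal distance between wide_hole and port below 0.004 m and velocity of joint disc between -0.05 and 0.05 rad/s); the robot touches nothing.
It fails at once if the caliper or the loupe is picked up or moved more than 20 mm from its place (distance of any of caliper, loupe from where it was at the start of the episode above 0.02 m).
It fails at once if the small bottle or the stopper is picked up, moved more than 20 mm from its place or knocked over (distance of any of small_bottle, stopper from where it was at the start of the episode above 0.02 m or angle between any of small_bottle, stopper's own z axis and vertical above 0.35 rad).
It fails at once if a bottle, jar, glass or cork out on the bench is picked up, moved more than 20 mm from its place or knocked over (distance of any of tall_bottle, tumbler, wide_jar, cork from where it was at the start of the episode above 0.02 m or angle between any of tall_bottle, tumbler, wide_jar, cork's own z axis and vertical above 0.35 rad).
It fails at once if the lamp or its disc is pushed with anything but the fingers (contact force between the arm and lamp above 3 N).
It also fails if it takes over 58 s, if anything falls off the work surface, if the arm or the gripper's body presses on something with over 40 N, if the wrist force passes 120 N, or if a joint passes its speed limit or range.

ROBOT

A 6-joint arm with a two-finger parallel gripper is mounted at the origin on the work surface. World frame = base frame: x ahead of the robot, y to its left, z up, the work surface at z = 0. Lengths are in m, angles in degrees, forces in N, time in s.
With the tool pointing down it reaches from about 0.4 to 0.825 m from the base axis. Payload 7 kg.
Tool frame: the origin (TCP) lies at the very end of the fingers, on their centre line; the grasp point (between the pads) lies 19 mm behind it (ctrl.tcp_to_grasp is the distance from the TCP to the grasp point, in m); z points along the fingers, y is the direction in which the jaws open and shut (so a half turn about z gives the same grasp; the last joint's range is limited). The gripper opens to 88 mm and grips with 3 to 60 N. Pads are 19 mm wide; open, the fingers measure 130 mm over their backs; the gripper's body (78 mm by 193 mm) begins 47 mm behind the grasp point.
Start: joints at [87.267, 20.546, 0.682, 0, -70.136, -16.507], TCP at [0.222, 0.637, 0.227] pointing down, gripper open.
Joint ranges: [-176.03, 176.03], [-82.01, 121.73], [-58.28, 71.71], [-173.87, 95.51], [-174.79, -0.11], [-173.66, 173.66]. Speed limits (degrees/s): [136.94, 136.94, 172.46, 180, 180, 180].

INTERFACE

Orientations are given as [roll, pitch, yaw] about the fixed x, y, z axes, in that order (R = Rz(yaw) Ry(pitch) Rx(roll)).
In Python, from plant import ctrl gives the robot as it stands.
- The arm moves only by the tool jog_arm, never from a script. Its argument "commands" is a list of rows, each an object of numbers: "x", "y", "z": the shift along the tool's x, y, z in cm; "roll": the turn about the tool's z in rad. In form: [{"x": .., "y": .., "z": .., "roll": ..}, ...]. A call has 1 to 12 rows; each row shifts and turns the commanded pose from where the row before left it, along the tool's axes as they then stand; what a row does not reach is not made up. A row lasts 1/10 s, in which the tool goes at most 50 mm and 8.59 degrees, less where a joint would pass 70% of its speed; a pose out of reach is approached as far as the arm can. A call is refused whole if a number of a shift passes 5 or a number of a turn 0.15, either way. A call with a gripper value outside its range is refused whole. "gripper" is the finger opening in cm, from 0 to 8.76, set as the call begins (left out, the last holds). The fingers move at their own pace and stop on an object; the grip force is fixed at half the most. Time passes only in rows, so rows that do not move let the fingers close. It gives the time, the measured TCP pose, the force and the opening at its end, in the units of the state.
- ctrl.get_obs(): the state, without advancing time (a new reading comes with each control period).
- ctrl.snapshot(name): name is "side" or "top" or "wrist"; returns a dict with "image" (480x640x3 uint8, red, green, blue), "mtx" (3x3 intrinsics, pixels), "k1" (the pictures are not rectified: a ray, as slopes to the right and down, at radius r is drawn at 1 + k1 r^2 times it, then the intrinsics apply), "position" and "orientation" of the camera in the world; the wrist camera has in their place "hand_eye" (4x4, takes a point from camera to tool coordinates, whose origin is the TCP and whose axes are the flange's). Camera axes: x right, y up, looking along -z (the intrinsics and any distortion apply to the point x, -y, -z); pixel columns grow to the right and rows downward; lengths in m; the calibration is good to about 2 mm. A picture is of the moment at which its call begins: read the wrist's pose just before it. There is no depth.
- ctrl.close_job(): hands the job in, once; it reports no verdict.
Trained networks look in the newest picture that a camera, given by its name, has taken for a name from the list of things; names that differ only in an ending like _2 or _b are one class to them, and where a whole thing is asked for, a point or a joint stands for the part that bears it (a point fixed in the world has none). Each returns a list of dicts, best first, with "confidence" (0 to 1); they miss things now and then, are a little off and sometimes report something else, mostly with a low value. They report only what shows in the picture. A call takes as long as a camera call.
- ctrl.search_frame(camera, query): "position" ([column, row] as shares, 0 to 1, of the picture: columns of its width, rows of its height, amid what is visible of it).
- ctrl.regions_of(camera, query): "mask" (480x640 bool, what is visible of it) and "position" ([column, row] as shares, 0 to 1, of the picture: columns of its width, rows of its height, amid what is visible of it).
The state is a dict: "clock": time; "joint_pos": joint angles; "qvel": joint speeds; "tau": joint torques, N m; "tool_pos": TCP position; "orientation": TCP orientation; "force": force on the tool from outside, world axes, zero at the start; "moment": the same for the moment, N m; "opening": finger opening in m.
Only numpy, scipy, OpenCV 4.12 (cv2) and the standard library are available. Lean on these libraries where they do the work, as an engineer would, in place of code of your own. Each camera call takes 0.05 s, during which the arm holds its last target.

## Working session

There is one attempt and no reset: what is moved stays moved. The work goes in short steps, Python scripts to look and compute and a tool call to move; the robot and the scene stay as the last step left them, time stands still between calls to the robot, and variables do not carry over. Pictures are saved under pics/ and viewed, and the job is handed in when it is done.

Besides the shell and the picture viewer there is one more tool, called after "Call:" by a JSON object that holds its "method" and its "body", one argument or row to a line. jog_arm: Moves the arm, as the interface text tells. Its arguments: {"type":"object","properties":{"commands":{"type":"array"},"gripper":{"type":"number"}},"required":["commands"]}

```bash
mkdir -p pics; ls
python3 - <<'E'
from plant import ctrl
import cv2
o=ctrl.get_obs();print(o)
for n in("side","top","wrist"):
    s=ctrl.snapshot(n);cv2.imwrite(f"pics/{n}0.png",s["image"][:,:,::-1])
    print(n,{k:v for k,v in s.items() if k!="image"})
    for q in("lamp","pivot","port","wide_hole","disc","caliper","small_bottle","stopper"):
        print(q,[(round(d["confidence"],2),[round(d["position"][0]*640),round(d["position"][1]*480)]) for d in ctrl.search_frame(n,q)])
E
```

```text
pics
{'clock': 0.0, 'joint_pos': array([ 8.72669044e+01,  2.05897064e+01,  6.34509359e-01, -1.95087466e-02,
       -7.01352409e+01, -1.65073698e+01]), 'qvel': array([-0.10169131,  0.11020153,  0.04123981,  0.09907239, -0.06262413,
        0.05676497]), 'tau': array([-3.15200650e-04, -5.82704079e+01,  2.93067098e+01,  6.99781626e+00,
        6.93427603e-03, -1.61124613e-04]), 'tool_pos': array([0.22229839, 0.63683757, 0.2256497 ]), 'orientation': array([ 1.79908078e+02, -8.11559378e-03, -1.92471025e+01]), 'force': array([-0.45567553,  0.84409826, -0.26488198]), 'moment': array([ 0.01684405,  0.03529204, -0.00257368]), 'opening': 0.08748740650445302}
side {'mtx': array([[557.64297182,   0.        , 323.20174956],
       [  0.        , 557.64297182, 237.23952984],
       [  0.        ,   0.        ,   1.        ]]), 'k1': 0.058267800896101174, 'position': array([ 0.49425474, -0.89152744,  0.94196883]), 'orientation': array([45.36895856, -0.53786044, -2.77456551])}
lamp [(0.72, [355, 277])]
pivot [(0.73, [329, 269]), (0.72, [350, 276])]
port [(0.96, [355, 276])]
wide_hole [(0.67, [337, 1
[... 726 characters left out ...]
20]), (0.69, [387, 281]), (0.52, [364, 173]), (0.27, [377, 224])]
wrist {'mtx': array([[357.85793643,   0.        , 313.30488895],
       [  0.        , 357.85793643, 239.49565071],
       [  0.        ,   0.        ,   1.        ]]), 'k1': -0.06207687537298998, 'hand_eye': array([[ 1.12289380e-04,  9.64429503e-01,  2.64340160e-01,
         7.17370584e-02],
       [ 9.99999935e-01, -1.75481675e-05, -3.60767741e-04,
        -3.67227487e-04],
       [-3.43296368e-04,  2.64340184e-01, -9.64429442e-01,
        -1.58650208e-01],
       [ 0.00000000e+00,  0.00000000e+00,  0.00000000e+00,
         1.00000000e+00]])}
lamp []
pivot []
port []
wide_hole []
disc []
caliper []
small_bottle []
stopper []
```

Run:
```python
import cv2
a=cv2.imread("pics/top0.png");cv2.imwrite("pics/top0z.png",cv2.resize(a[150:310,280:480],None,fx=4,fy=3.75,interpolation=cv2.INTER_CUBIC))
a=cv2.imread("pics/side0.png");cv2.imwrite("pics/side0z.png",cv2.resize(a[210:360,240:440],None,fx=4,fy=4,interpolation=cv2.INTER_CUBIC))
```

```text
(no output)
```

View pics/top0.png

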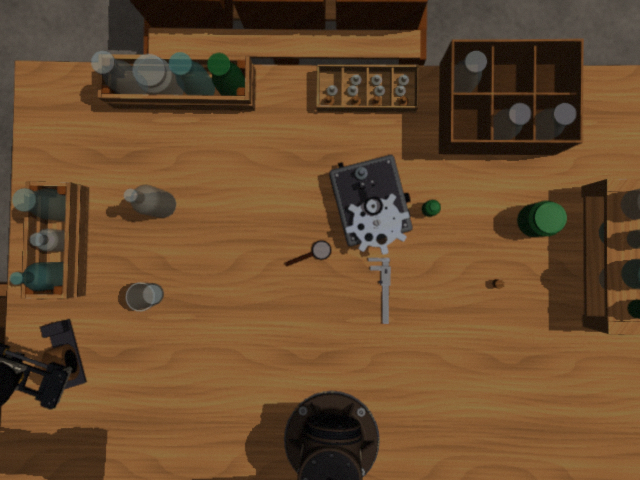

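View pics/side0.png

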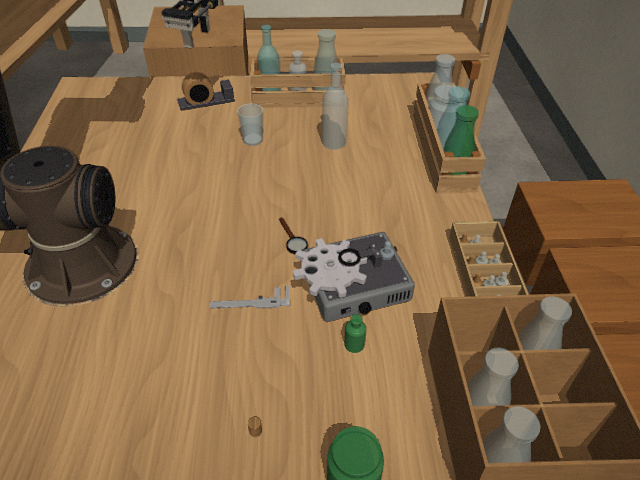

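```bash
sleep 1
```

```text
(no output)
```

View pics/top0z.png

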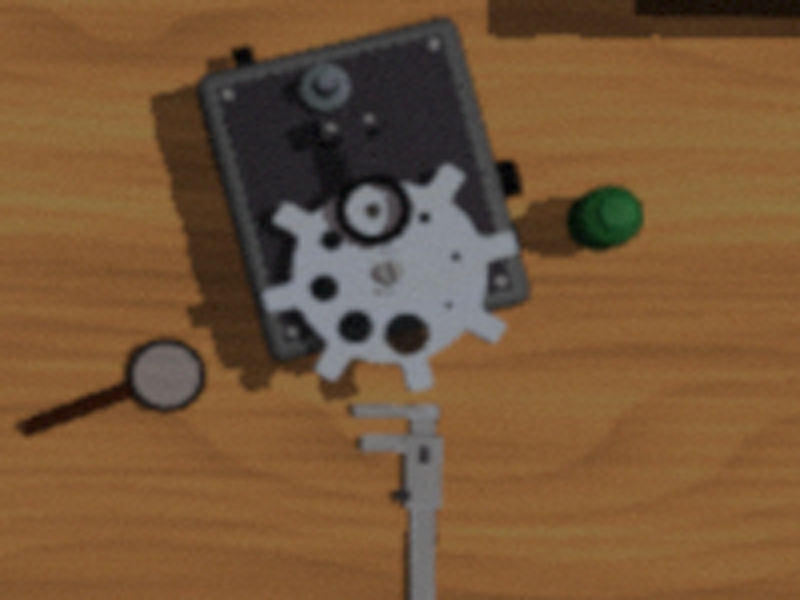

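View pics/side0z.png

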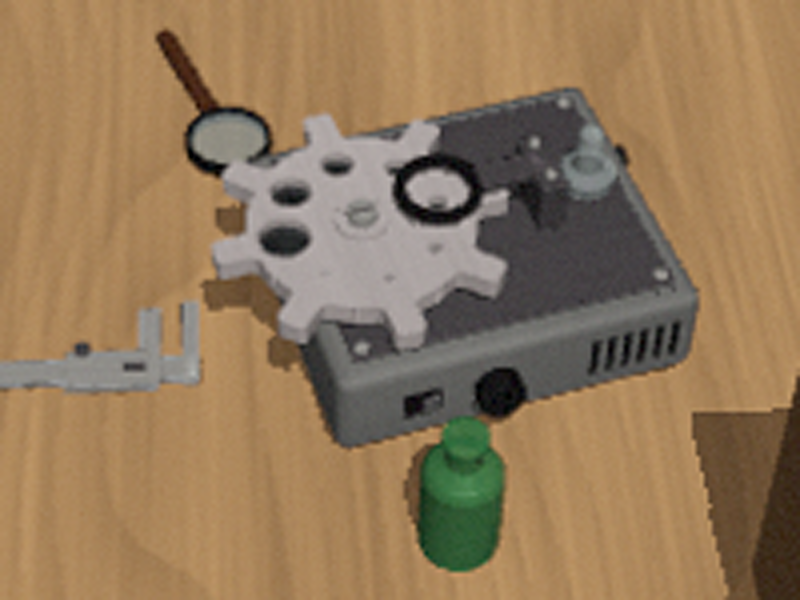

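The top view shows the holes clearly. The widest (zoom 407,333) is at the front, directly opposite the port (372,210), with a 10 mm hole in the ring, so it needs 4 clicks either way. Next I'll triangulate the lamp.

```bash
cat > h.py <<'E'
import numpy as np, cv2
from scipy.spatial.transform import Rotation as R
def ray(s,uv,obs=None):
    m=s["mtx"];d=np.array([s["k1"],0,0,0,0.]) 
    # opencv distorts by 1+k1 r^2: same model
    p=cv2.undistortPoints(np.array([[uv]],float),m,d)[0,0]
    v=np.array([p[0],-p[1],-1.])
    if "hand_eye" in s:
        H=s["hand_eye"];Rt=R.from_euler("xyz",obs["orientation"],degrees=True).as_matrix()
        c=Rt@H[:3,3]+obs["tool_pos"];v=Rt@H[:3,:3]@v
    else:
        c=np.array(s["position"]);v=R.from_euler("xyz",s["orientation"],degrees=True).as_matrix()@v
    return c,v/np.linalg.norm(v)
def atz(s,uv,z,obs=None):
    c,v=ray(s,uv,obs);return c+v*(z-c[2])/v[2]
def tri(rs):
    A=sum(np.eye(3)-np.outer(v,v) for c,v in rs);b=sum((np.eye(3)-np.outer(v,v))@c for c,v in rs)
    return np.linalg.solve(A,b)
E
python3 - <<'E'
from plant import ctrl
from h import *
t=ctrl.snapshot("top");s=ctrl.snapshot("side")
T=lambda u,v:(280+u/4,150+v/3.75)
S=lambda u,v:(240+u/4,210+v/4)
for n,a,b,z in[("screw",(386,272),(361,212),.094),("port",(372,210),(438,188),.099),("wide",(407,333),(285,240),.086)]:
    print(n,atz(t,T(*a),z).round(4),atz(s,S(*b),z).round(4),tri([ray(t,T(*a)),ray(s,S(*b))]).round(4))
for n,u,z in[("smallb",(615,215),.085),("calip jaw",(395,410),.007),("loupe",(166,375),.012)]:print(n,atz(t,T(*u),z).round(3))
for n,u,z in[("tall",(130,195),.24),("tumbler",(152,293),.1),("wide jar",(549,218),.12)]:print(n,atz(t,u,z).round(3))
E
```

```text
screw [ 0.5512 -0.1051  0.094 ] [ 0.5547 -0.1102  0.094 ] [ 0.5533 -0.1055  0.0888]
port [ 0.5915 -0.0958  0.099 ] [ 0.5953 -0.0995  0.099 ] [ 0.5937 -0.0961  0.0953]
wide [ 0.5117 -0.119   0.086 ] [ 0.515  -0.1209  0.086 ] [ 0.5134 -0.1192  0.084 ]
smallb [ 0.591 -0.246  0.085]
calip jaw [ 0.46  -0.118  0.007]
loupe [0.482 0.032 0.012]
tall [0.597 0.451 0.24 ]
tumbler [0.371 0.441 0.1  ]
wide jar [ 0.566 -0.513  0.12 ]
```

Call:
{"method": "jog_arm", "body": {
  "commands": [
    {"z": -4},
    {"z": -4},
    {"z": -4},
    {"z": -3},
    {"x": 2, "y": 1},
    {"x": 4, "y": 2},
    {"x": 4, "y": 2},
    {"x": 4, "y": 2},
    {"x": 4, "y": 2},
    {"x": 4, "y": 2},
    {"x": 4, "y": 2},
    {"x": 4, "y": 2}
  ],
  "gripper": 0
}}

```text
validation failed for argument at $.co...
```

Call:
{"method": "jog_arm", "body": {
  "commands": [
    {"x": 0, "y": 0, "z": -4, "roll": 0},
    {"x": 0, "y": 0, "z": -4, "roll": 0},
    {"x": 0, "y": 0, "z": -4, "roll": 0},
    {"x": 0, "y": 0, "z": -3, "roll": 0},
    {"x": 2, "y": 1, "z": 0, "roll": 0},
    {"x": 4, "y": 2, "z": 0, "roll": 0},
    {"x": 4, "y": 2, "z": 0, "roll": 0},
    {"x": 4, "y": 2, "z": 0, "roll": 0},
    {"x": 4, "y": 2, "z": 0, "roll": 0},
    {"x": 4, "y": 2, "z": 0, "roll": 0},
    {"x": 4, "y": 2, "z": 0, "roll": 0},
    {"x": 4, "y": 2, "z": 0, "roll": 0}
  ],
  "gripper": 0
}}

```text
clock: 2.65
tool_pos: [0.4572, 0.3949, 0.3764]
orientation: [180.0, 0.0, -19.2]
force: [-0.2, 0.1, -0.4]
opening: 0.0012
```

Call:
{"method": "jog_arm", "body": {
  "commands": [
    {"x": 1.6, "y": 4, "z": 0, "roll": 0},
    {"x": 1.6, "y": 4, "z": 0, "roll": 0},
    {"x": 1.6, "y": 4, "z": 0, "roll": 0},
    {"x": 1.6, "y": 4, "z": 0, "roll": 0},
    {"x": 1.6, "y": 4, "z": 0, "roll": 0},
    {"x": 1.6, "y": 4, "z": 0, "roll": 0},
    {"x": 1.6, "y": 4, "z": 0, "roll": 0},
    {"x": 1.6, "y": 4, "z": 0, "roll": 0},
    {"x": 1.6, "y": 4, "z": 0, "roll": 0},
    {"x": 1.6, "y": 4, "z": 0, "roll": 0},
    {"x": 1.6, "y": 4, "z": 0, "roll": 0},
    {"x": 1.1, "y": 4, "z": 0, "roll": 0}
  ]
}}

```text
clock: 3.85
tool_pos: [0.4742, -0.12, 0.3763]
orientation: [-180.0, 0.0, -19.2]
force: [1.3, 0.3, 0.3]
opening: 0.0006
```

Call:
{"method": "jog_arm", "body": {
  "commands": [
    {"x": 0, "y": 0, "z": 1, "roll": 0.1},
    {"x": 0, "y": 0, "z": 1, "roll": 0.1},
    {"x": 0, "y": 0, "z": 1, "roll": 0.1},
    {"x": 0, "y": 0, "z": 1, "roll": 0.1},
    {"x": 0, "y": 0, "z": 1, "roll": 0.1},
    {"x": 0, "y": 0, "z": 1, "roll": 0.1},
    {"x": 0, "y": 0, "z": 1, "roll": 0.1},
    {"x": 0, "y": 0, "z": 1, "roll": 0.1},
    {"x": 0, "y": 0, "z": 1, "roll": 0.1},
    {"x": 0, "y": 0, "z": 1, "roll": 0.08},
    {"x": 0, "y": 0, "z": 0, "roll": 0},
    {"x": 0, "y": 0, "z": 0, "roll": 0}
  ]
}}

```text
clock: 5.05
tool_pos: [0.4745, -0.1182, 0.2767]
orientation: [180.0, -0.0, -75.3]
force: [-0.6, 0.5, 0.6]
opening: 0.0006
```

Run:
```python
from plant import ctrl
import cv2
o=ctrl.get_obs();print(o["tool_pos"],o["orientation"],o["joint_pos"])
s=ctrl.snapshot("wrist");cv2.imwrite("pics/w1.png",s["image"][:,:,::-1])
```

```text
[ 0.4744557  -0.11821226  0.2766689 ] [ 1.79983342e+02 -8.74240221e-03 -7.52554093e+01] [ 9.11334700e+00  9.24631149e-01 -1.73857142e+01  1.08849711e-02
 -7.17053748e+01  5.62782417e+00]
```

View pics/w1.png

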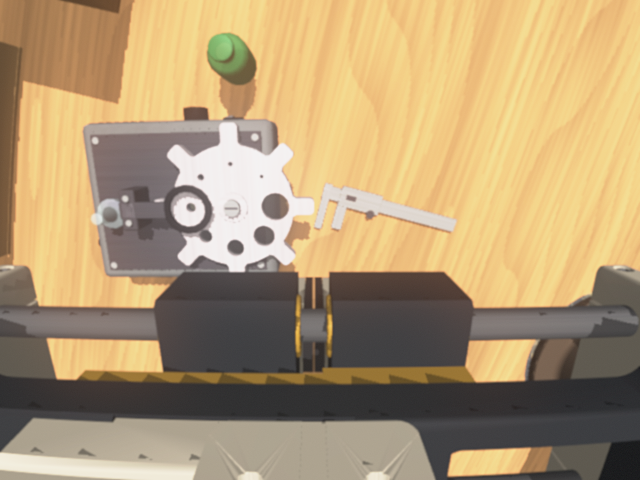

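Run:
```python
from plant import ctrl
from h import *
o=ctrl.get_obs();s=ctrl.snapshot("wrist")
a=s["image"][:,:,::-1]
for n,u,z in[("screw",(232,209),.094),("port",(189,208.5),.099),("wide",(276,206),.086),("frontlobe end",(314,206),.086),("smallb",(222,47),.085),("caljaw",(330,186),.007)]:print(n,atz(s,u,z,o).round(4))
cv2.imwrite("pics/w1z.png",cv2.resize(a[110:290,80:340],None,fx=3,fy=3,interpolation=cv2.INTER_CUBIC))
```

```text
screw [ 0.554  -0.1059  0.094 ]
port [ 0.5935 -0.0971  0.099 ]
wide [ 0.5137 -0.1181  0.086 ]
frontlobe end [ 0.4773 -0.1276  0.086 ]
smallb [ 0.5949 -0.2474  0.085 ]
caljaw [ 0.4614 -0.1425  0.007 ]
```

View pics/w1z.png

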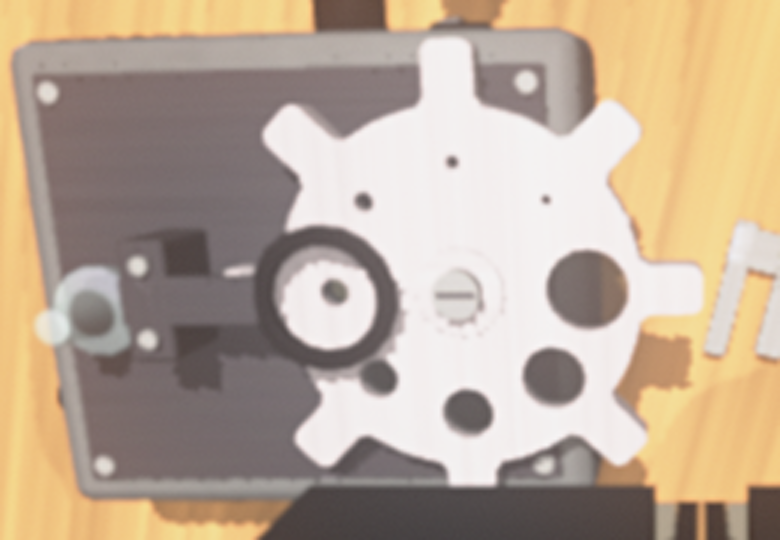

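Call:
{"method": "jog_arm", "body": {
  "commands": [
    {"x": 1.9, "y": 1.5, "z": 0, "roll": 0},
    {"x": 1.9, "y": 1.5, "z": 2, "roll": 0},
    {"x": 0, "y": 0, "z": 4, "roll": 0},
    {"x": 0, "y": 0, "z": 4, "roll": 0},
    {"x": 0, "y": 0, "z": 4, "roll": 0},
    {"x": 0, "y": 0, "z": 3, "roll": 0},
    {"x": 0, "y": 0, "z": 2, "roll": 0},
    {"x": 0, "y": 0, "z": 1, "roll": 0},
    {"x": 0, "y": 0, "z": 0.6, "roll": 0},
    {"x": 0, "y": 0, "z": 0, "roll": 0}
  ]
}}

```text
clock: 6.15
tool_pos: [0.4555, -0.1624, 0.0707]
orientation: [-180.0, -0.0, -75.4]
force: [-0.5, -0.3, 0.4]
opening: 0.0005
```

```bash
cat > look.py <<'E'
import sys
from plant import ctrl
from h import *
n=sys.argv[1]
o=ctrl.get_obs();print(o["clock"],o["tool_pos"],o["orientation"],o["force"])
d=o["tool_pos"][:2]-[.5535,-.106];y=np.radians(14.6)
print("front a",-(d@[np.cos(y),np.sin(y)]),"right b",d@[np.sin(y),-np.cos(y)])
t=ctrl.snapshot("top")["image"][:,:,::-1];w=ctrl.snapshot("wrist")["image"][:,:,::-1];s=ctrl.snapshot("side")["image"][:,:,::-1]
z=lambda a:cv2.resize(a,(400,300),interpolation=cv2.INTER_CUBIC)
cv2.imwrite(f"pics/{n}.png",np.vstack([np.hstack([z(t[160:280,310:470]),z(s[220:340,260:420])]),np.hstack([z(w[0:480]),z(w[60:300,60:380])])]))
E
python3 look.py l1
```

```text
6.15 [ 0.45551738 -0.16235289  0.07070634] [-1.79994828e+02 -6.52613681e-03 -7.53575344e+01] [-0.4886586  -0.34165978  0.36848251]
front a 0.10902351922258514 right b 0.029834789845361764
```

View pics/l1.png

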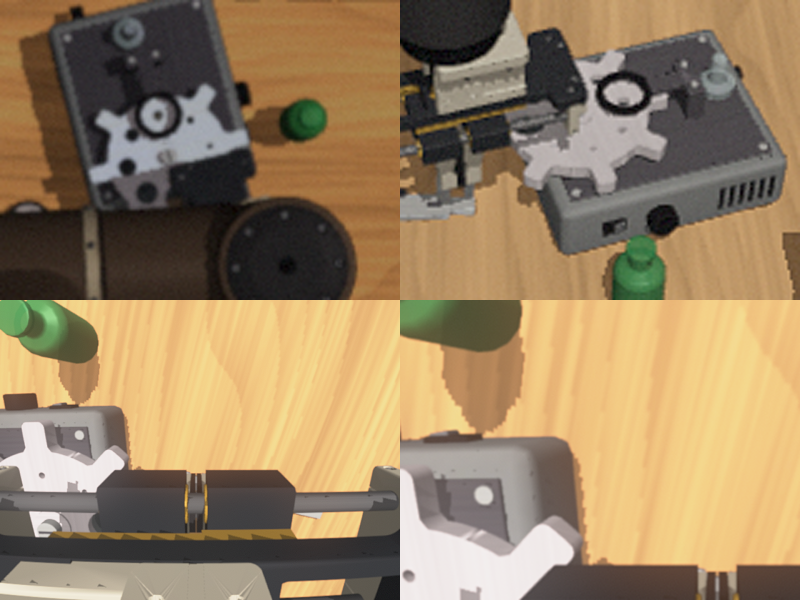

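Call:
{"method": "jog_arm", "body": {
  "commands": [
    {"x": 0, "y": -1.5, "z": 0, "roll": 0},
    {"x": 0, "y": -1.2, "z": 0, "roll": 0},
    {"x": -1, "y": 0, "z": 0, "roll": 0},
    {"x": -1, "y": 0, "z": 0, "roll": 0},
    {"x": -1, "y": 0, "z": 0, "roll": 0},
    {"x": -1, "y": 0, "z": 0, "roll": 0},
    {"x": -0.8, "y": 0, "z": 0, "roll": 0},
    {"x": -0.8, "y": 0, "z": 0, "roll": 0},
    {"x": 0, "y": 0, "z": 0, "roll": 0},
    {"x": 0, "y": 0, "z": 0, "roll": 0}
  ]
}}

```text
clock: 7.3
tool_pos: [0.467, -0.101, 0.0706]
orientation: [180.0, 0.0, -75.3]
force: [-0.1, -0.1, 0.7]
opening: 0.0005
```

```bash
python3 look.py l2
```

```text
7.3 [ 0.46704099 -0.10099839  0.07056266] [ 1.79993273e+02  7.98619483e-03 -7.53431046e+01] [-0.11129572 -0.08814796  0.66673269]
front a 0.0824064289212041 right b -0.026633768116610657
```

View pics/l2.png

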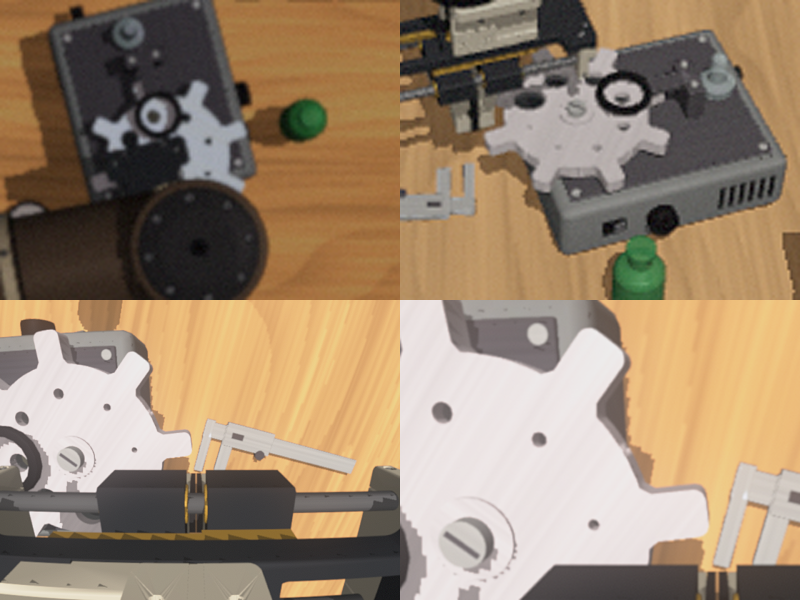

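One clockwise click worked: the 4 mm hole is now at the front, the widest hole is front-left, and no force is left on the tool. Repeating the stroke.

Call:
{"method": "jog_arm", "body": {
  "commands": [
    {"x": 0, "y": 2.7, "z": 0, "roll": 0},
    {"x": 2.8, "y": 0.2, "z": 0, "roll": 0},
    {"x": 2.8, "y": 0, "z": 0, "roll": 0},
    {"x": 0, "y": -0.2, "z": 0, "roll": 0},
    {"x": 0, "y": -2.7, "z": 0, "roll": 0},
    {"x": -0.6, "y": 0, "z": 0, "roll": 0},
    {"x": -1, "y": 0, "z": 0, "roll": 0},
    {"x": -1, "y": 0, "z": 0, "roll": 0},
    {"x": -1, "y": 0, "z": 0, "roll": 0},
    {"x": -1, "y": 0, "z": 0, "roll": 0},
    {"x": -1, "y": 0, "z": 0, "roll": 0},
    {"x": 0, "y": 0, "z": 0, "roll": 0}
  ]
}}

```text
clock: 8.65
tool_pos: [0.4663, -0.1, 0.0706]
orientation: [180.0, 0.0, -75.3]
force: [-0.1, 0.7, 0.3]
opening: 0.0003
```

```bash
python3 look.py l3
```

```text
8.65 [ 0.4662677  -0.10002877  0.07059211] [ 1.79982348e+02  2.88489120e-02 -7.53167953e+01] [-0.08266205  0.72786531  0.32349141]
front a 0.08291032953125975 right b -0.027766998527064456
```

View pics/l3.png

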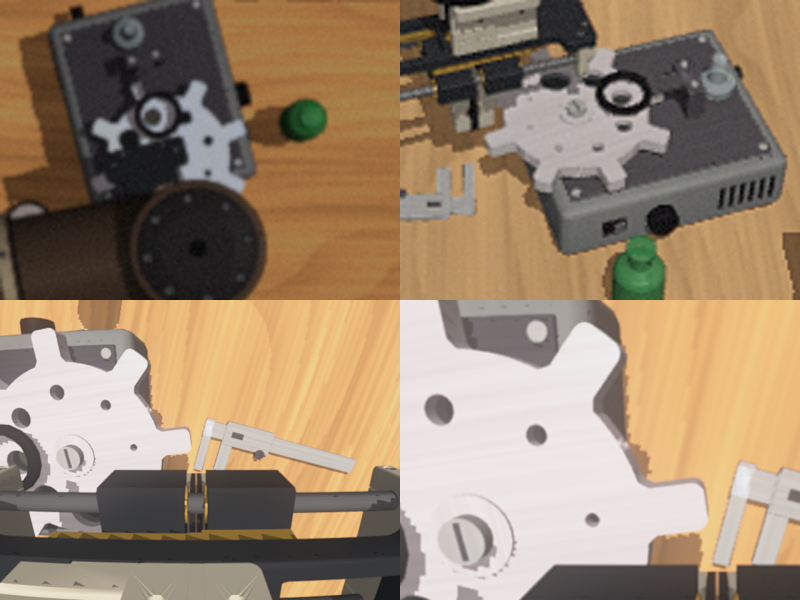

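The second click is in: the holes moved on one place and the 18 mm hole is under the ring. Third stroke.

Call:
{"method": "jog_arm", "body": {
  "commands": [
    {"x": 0, "y": 2.7, "z": 0, "roll": 0},
    {"x": 2.8, "y": 0.2, "z": 0, "roll": 0},
    {"x": 2.8, "y": 0, "z": 0, "roll": 0},
    {"x": 0, "y": -0.2, "z": 0, "roll": 0},
    {"x": 0, "y": -2.7, "z": 0, "roll": 0},
    {"x": -0.6, "y": 0, "z": 0, "roll": 0},
    {"x": -1, "y": 0, "z": 0, "roll": 0},
    {"x": -1, "y": 0, "z": 0, "roll": 0},
    {"x": -1, "y": 0, "z": 0, "roll": 0},
    {"x": -1, "y": 0, "z": 0, "roll": 0},
    {"x": -1, "y": 0, "z": 0, "roll": 0},
    {"x": 0, "y": 0, "z": 0, "roll": 0}
  ]
}}

```text
clock: 10.0
tool_pos: [0.4663, -0.1, 0.0706]
orientation: [180.0, 0.0, -75.3]
force: [0.6, -0.2, -0.0]
opening: 0.0003
```

```bash
python3 look.py l4
```

```text
10.0 [ 0.4662706  -0.10002462  0.07059123] [ 1.79982308e+02  2.95166539e-02 -7.53198203e+01] [ 0.57180961 -0.19335835 -0.01356652]
front a 0.08290647874705791 right b -0.02777028380035073
```

View pics/l4.png

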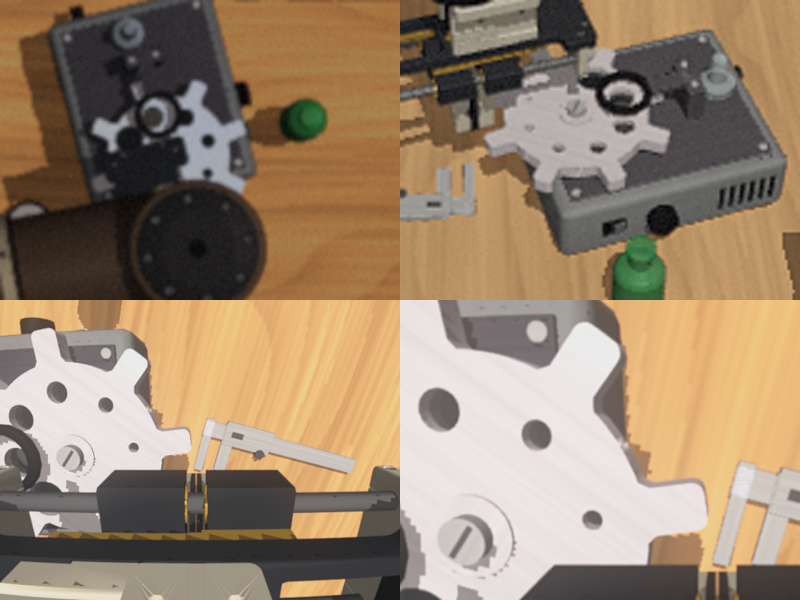

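The third click is in, with the 22 mm hole under the ring. One more stroke, then withdraw and rise.

Call:
{"method": "jog_arm", "body": {
  "commands": [
    {"x": 0, "y": 2.7, "z": 0, "roll": 0},
    {"x": 2.8, "y": 0.2, "z": 0, "roll": 0},
    {"x": 2.8, "y": 0, "z": 0, "roll": 0},
    {"x": 0, "y": -0.2, "z": 0, "roll": 0},
    {"x": 0, "y": -2.7, "z": 0, "roll": 0},
    {"x": -0.6, "y": 0, "z": 0, "roll": 0},
    {"x": -1, "y": 0, "z": 0, "roll": 0},
    {"x": -1, "y": 0, "z": 0, "roll": 0},
    {"x": -1, "y": 0, "z": 0, "roll": 0},
    {"x": -1, "y": 0, "z": 0, "roll": 0},
    {"x": -1, "y": 0, "z": 0, "roll": 0},
    {"x": 0, "y": 0, "z": 0, "roll": 0}
  ]
}}

```text
clock: 11.35
tool_pos: [0.4663, -0.1, 0.0706]
orientation: [180.0, 0.0, -75.3]
force: [0.9, 0.1, 0.2]
opening: 0.0001
```

Call:
{"method": "jog_arm", "body": {
  "commands": [
    {"x": 0, "y": 1.5, "z": 0, "roll": 0},
    {"x": 0, "y": 1.5, "z": 0, "roll": 0},
    {"x": 0, "y": 0, "z": 0, "roll": 0},
    {"x": 0, "y": 0, "z": -3, "roll": 0},
    {"x": 0, "y": 0, "z": -4, "roll": 0},
    {"x": 0, "y": 0, "z": -4, "roll": 0},
    {"x": 0, "y": 0, "z": -4, "roll": 0},
    {"x": -4, "y": 0, "z": -4, "roll": 0},
    {"x": -4, "y": 0, "z": -3, "roll": 0},
    {"x": -4, "y": 0, "z": 0, "roll": 0},
    {"x": -4, "y": 0, "z": 0, "roll": 0},
    {"x": -4, "y": 0, "z": 0, "roll": 0}
  ]
}}

```text
clock: 12.55
tool_pos: [0.3879, 0.081, 0.2863]
orientation: [-179.9, 0.0, -75.4]
force: [1.3, -0.7, -0.9]
opening: 0.0005
```

Call:
{"method": "jog_arm", "body": {
  "commands": [
    {"x": -4, "y": 0, "z": 0, "roll": 0},
    {"x": -4, "y": 0, "z": 0, "roll": 0},
    {"x": 0, "y": 0, "z": 0, "roll": 0},
    {"x": 0, "y": 0, "z": 0, "roll": 0},
    {"x": 0, "y": 0, "z": 0, "roll": 0}
  ]
}}

```text
clock: 13.05
tool_pos: [0.3686, 0.1567, 0.2858]
orientation: [180.0, -0.0, -75.4]
force: [-0.4, -0.3, -0.0]
opening: 0.0003
```

```bash
python3 look.py l5
python3 - <<'E'
from plant import ctrl
import cv2
for n in("top","side"):
    i=ctrl.snapshot(n)["image"][:,:,::-1];cv2.imwrite(f"pics/{n}5.png",i)
E
```

```text
13.05 [0.36862548 0.15674548 0.28579625] [ 1.79986078e+02 -7.94875342e-03 -7.54161697e+01] [-0.42773647 -0.32377112 -0.01396406]
front a 0.11267468846469218 right b -0.30086241039517203
```

View pics/l5.png

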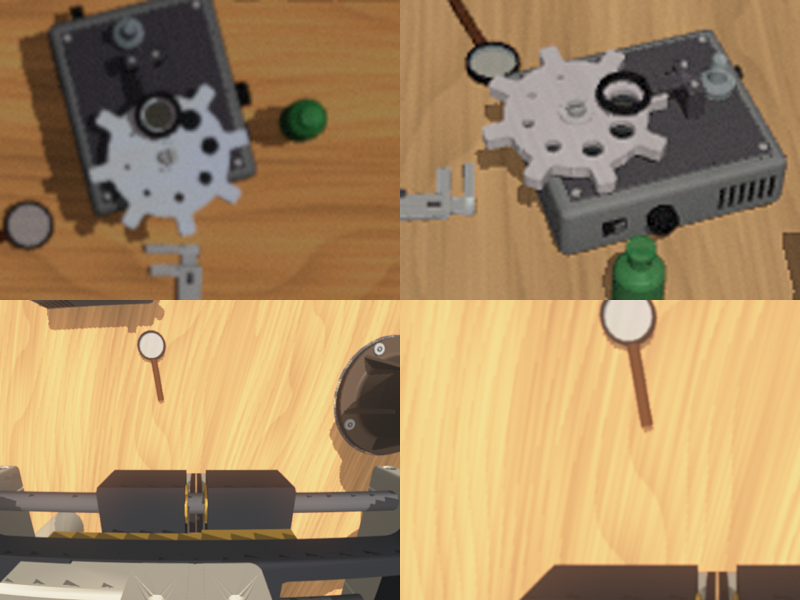

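View pics/top5.png

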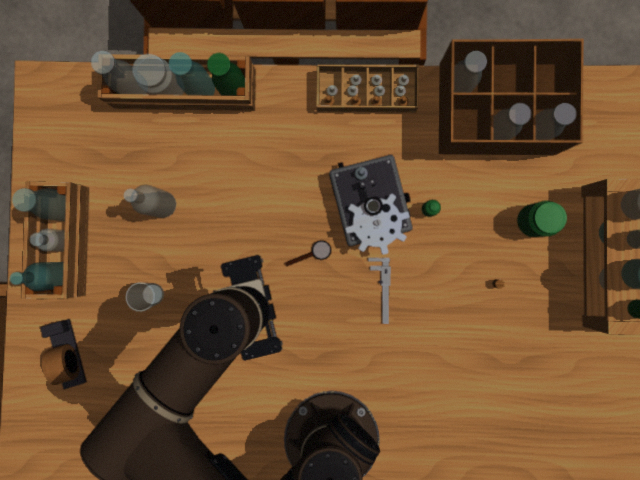

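The wide dark hole nearly fills the ring, centred. Going clockwise from it the holes shrink: 22, 18, 14, with 10 at the front. A lobe points straight to the front, nothing else has moved, and the hand is clear.

```bash
python3 -c "
from plant import ctrl
print(ctrl.close_job())"
```

```text
the job is handed in; nothing more can be done
None
```

The lamp is set for the wide jar: the widest (28 mm) hole is under the port ring. I handed the job in at about 13 s of the 58 s allowed.

- **Clicks:** the disc started with the widest hole directly opposite the ring. I flicked it round four clicks clockwise, one lobe at a time, with the closed fingers. After each of the first three clicks I checked the pictures and saw it had moved exactly one stop. The fourth I checked after taking the hand away.
- **Final check, disc:** the wide hole nearly fills the ring and looks centred. The 22, 18 and 14 mm holes follow it clockwise, the 10 mm hole is at the front, and a lobe points straight to the front. I judged the centring by eye and did not measure it against the 4 mm limit.
- **Final check, surroundings:** the caliper, loupe, bottles, jar, glass, stopper and cork look unmoved in the top view. The hand is well clear, and the force reading is only noise (under 1 N).

No check failed. The top and side cameras disagreed by about 5 mm on the screw's position, so I took the pivot from the wrist camera and the two-view fix, which agreed.

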